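# Press the splined drive key home in the tablet mill

## Task

Lift the orange drive key out of its moulded pocket in the open red first-aid case, and fit it in the blue collar on top of the white tablet mill: turn it until the four ribs of its stem mesh with the cross-shaped slot, then slide it in against the spring until its round flange sits flush on the collar. The spring pushes the key back out, so finish while still gripping the key by its bar and holding it pressed fully home. Leave the other things on the shelf where they are.

Things in the scene. Friction and masses are not known exactly. Their poses are not given: they have to be found in the camera images.
- key_grip (a point): Centre of the drive key's upright orange grip bar: 44 mm long (x), 12 mm thick (y), 42 mm high (z, up the key's axis; 21 mm below to 21 mm above this point). Under the bar an orange round flange, diameter 44 mm, 21 to 26 mm below this point, then the steel stem, 26 to 56 mm below. About 120 g; stands upright and can turn in its pocket.
- key: The same key as a whole, with its origin at the foot of the stem, 56 mm below key_grip, same axes. The stem, 30 mm long, is a cross of four ribs along key x and y: 32 mm over opposite ribs, ribs 8 mm thick; at the last 4 mm each rib is bevelled at 45 degrees to an edge, as a lead-in.
- socket (a point): Mouth centre of the cross-shaped slot in the blue collar, on the collar's top face 100 mm above the shelf; x, y along the arms of the cross, z up. Arms 36 mm end to end, 11 mm wide (1.5 mm clear of a rib on each side), 40 mm deep; the key's x may go along either arm, either way round. Key fully home: flange's underside on this plane, key_grip 26 mm above it.
- plunger (a joint): Travel (m) of the sprung black plunger, 12 mm in diameter, on the axis inside the slot. 0: at rest, its top 18 mm below the mouth; the stem meets it there and pushes it down, 0.012 with the key fully home. It pushes back with 4 N at 0 and 9 N at 0.012; let go, the key rises about 12 mm.
- mill: White tablet mill fixed to the shelf, 136 x 136 mm, 60 mm high, with the blue collar (diameter 74 mm, 40 mm high) on top, 100 mm in all. Origin under its centre, z up. The collar's turn relative to the mill differs each time; it can turn against stiff friction (0.3 N m) but stays as left.
- pocket (a point): Mouth centre of the round pocket (diameter 38 mm, 36 mm deep) in the grey insert of the open red case, 52 mm above the shelf. The key's stem stands in it (play 2 mm), flange resting on the insert. It lies 50 mm to +y of the centre of the case, which is 150 x 250 mm (x, y), 55 mm high, fixed.
- tin: Bystander: aluminium tin, diameter 42 mm, 50 mm tall, standing in the other pocket of the insert, 120 mm from the key; its top is 14 mm above the insert. Origin at its foot.
- pills_a: Bystander: closed white pill bottle, diameter 48 mm, 85 mm tall. Origin at its foot.
- pills_b: Bystander: second closed white pill bottle, the same size. Origin at its foot.
- cup: Bystander: small white ceramic cup, diameter 64 mm, 60 mm tall. Origin at its foot.
- tray: Bystander: stainless steel dressing tray, 200 x 130 x 25 mm (x, y, z). Origin under its centre.
- tape: Bystander: grey tape ring, diameter 60 mm, 22 mm high, lying in the dressing tray. Origin under its centre.
- forceps: Bystander: curved steel forceps, about 140 mm long along its x and 8 mm thick, lying between the case and the mill. Origin under its middle.
Not all that is in view belongs to the job. Of the things shaped like the key, the orange one is meant.

How it is judged (in metres and radians):
On the way, in this order (a step that is already met when the one before it is completed fails the run):
1. the key is lifted clear of its pocket, held by the bar (z of key_grip in the frame of pocket above 0.09 m and contact force between the fingers and key above 1 N and distance between the grasp point and key_grip below 0.032 m), for 0.2 s.
2. the ribs mesh: the stem is at least 8 mm into the slot, upright and in line with it (z of key_grip in the frame of socket below 0.048 m and horizontal distance between key_grip and socket below 0.003 m and (angle between the x axis of key_grip and the x axis of socket, either way round below 0.15 rad or angle between the x axis of key_grip and the y axis of socket, either way round below 0.15 rad) and angle between key_grip's own z axis and vertical below 0.12 rad), for 0.1 s.
At the end, for the whole second after the job is handed in: Key upright (0.12 rad) in the slot, within 3 mm of its axis, ribs within 0.15 rad of the slot arms, flange at most 2.5 mm above the collar, plunger down over 9.5 mm, key still, fingers still on the bar (grasp point within 32 mm of its centre) (z of key_grip in the frame of socket below 0.0285 m and value of joint plunger above 0.0095 m and linear speed of key below 0.02 m/s and horizontal distance between key_grip and socket below 0.003 m and (angle between the x axis of key_grip and the x axis of socket, either way round below 0.15 rad or angle between the x axis of key_grip and the y axis of socket, either way round below 0.15 rad) and angle between key_grip's own z axis and vertical below 0.12 rad and contact force between the fingers and key above 1 N and distance between the grasp point and key_grip below 0.032 m); the arm keeps its last pose, push and grip.
It fails at once if a pill bottle moved more than 30 mm or tipped over (distance of any of pills_a, pills_b from where it was at the start of the episode above 0.03 m or angle between any of pills_a, pills_b's own z axis and vertical above 0.5 rad).
It fails at once if the cup moved more than 30 mm or tipped over (distance of cup from where it was at the start of the episode above 0.03 m or angle between cup's own z axis and vertical above 0.5 rad).
It fails at once if the dressing tray or the tape in it moved more than 30 mm or tipped over (distance of any of tray, tape from where it was at the start of the episode above 0.03 m or angle between any of tray, tape's own z axis and vertical above 0.5 rad).
It fails at once if the forceps moved more than 30 mm or tipped over (distance of forceps from where it was at the start of the episode above 0.03 m or angle between forceps's own z axis and vertical above 0.5 rad).
It fails at once if the tin moved more than 30 mm or tipped over (distance of tin from where it was at the start of the episode above 0.03 m or angle between tin's own z axis and vertical above 0.5 rad).
It also fails if it takes over 45 s, if anything falls off the work surface, if the arm or the gripper's body presses on something with over 40 N, if the wrist force passes 120 N, or if a joint passes its speed limit or range.

## Robot

A 6-joint arm with a two-finger parallel gripper is mounted at the origin on the work surface. World frame = base frame: x ahead of the robot, y to its left, z up, the work surface at z = 0. Lengths are in mm, angles in degrees, forces in N, time in s.
With the tool pointing down it reaches from about 300 to 850 mm from the base axis. Payload 4.2 kg.
Tool frame: the origin (TCP) lies at the very end of the fingers, on their centre line; the grasp point (between the pads) lies 19 mm behind it (hold_point_z is the z of the grasp point in the tool frame, in mm); z points along the fingers, y is the direction in which the jaws open and shut (so a half turn about z gives the same grasp; the last joint's range is limited). The gripper opens to 91 mm and grips with 3 to 60 N. Pads are 32 mm wide; open, the fingers measure 118 mm over their backs; the gripper's body (76 mm by 178 mm) begins 60 mm behind the grasp point.
Start: joints at [-1.146, 18.312, 89.639, -0, 72.044, -1.146], TCP at [575.016, 0, 213.976] pointing down, gripper open.
Joint ranges: [-177.97, 177.97], [-48.28, 115.42], [12.27, 149.76], [-77.06, 257.06], [2.81, 150.46], [-146.56, 146.56]. Speed limits (degrees/s): [147.25, 147.25, 180, 180, 180, 180].

## Interface

Orientations are given as [roll, pitch, yaw] about the fixed x, y, z axes, in that order (R = Rz(yaw) Ry(pitch) Rx(roll)).
In Python, from workcell import state, grab_frame, job_done, hold_point_z gives the robot as it stands. The module is installed in compiled form; this text tells all that it offers.
- The arm moves only by the shell command python3 -m creep 'ROWS' [FORCE]. ROWS is JSON, a list of rows, each a list of 7 numbers: the closure, from 0 (fully open) to 1 (shut), then the shift along the tool's x, y, z in mm, then the turn, a rotation vector about the tool's x, y, z in degrees. A call has 1 to 5 rows; each row shifts and turns the commanded pose from where the row before left it, along the tool's axes as they then stand; what a row does not reach is not made up. A row lasts 1/8 s, in which the tool goes at most 62.5 mm and 10.7 degrees, less where a joint would pass 70% of its speed; a pose out of reach is approached as far as the arm can. A call is refused whole if a number of a shift passes 62.5 or a number of a turn 10.7, either way. A call with a gripper value outside its range is refused whole. The fingers move at their own pace and stop on an object; FORCE is the grip in N (left out, the last holds). Time passes only in rows, so rows that do not move let the fingers close. It gives the time, the measured TCP pose, the force and the opening at its end, in the units of the state.
- state(): the state, without advancing time (a new reading comes with each control period).
- grab_frame(name): name is "scene" or "side" or "wrist"; returns a dict with "frame" (400x640x3 uint8, red, green, blue), "fx", "fy", "cx", "cy" (pixels), "view" (4x4, takes a point from world to camera coordinates). Camera axes: x right, y down, z forward; pixel columns grow to the right and rows downward; lengths in mm; the calibration is good to about 2 mm. A picture is of the moment at which its call begins. There is no depth.
- job_done(): hands the job in, once; it reports no verdict.
The state is a dict: "time_s": time; "qpos": joint angles; "qvel": joint speeds; "effort": joint torques, N m; "ee_pos": TCP position; "ee_rot": TCP orientation; "force": force on the tool from outside, world axes, zero at the start; "torque": the same for the moment, N m; "gripper_width": finger opening in mm.
Only numpy, scipy, OpenCV 4.12 (cv2) and the standard library are available. Lean on these libraries where they do the work, as an engineer would, in place of code of your own. Each camera call takes 0.05 s, during which the arm holds its last target.

## Working session

There is one attempt and no reset: what is moved stays moved. The work goes in short steps, Python scripts to look and compute and a shell command to move; the robot and the scene stay as the last step left them, time stands still between calls to the robot, and variables do not carry over. Pictures are saved under pics/ and viewed, and the job is handed in when it is done.

```bash
mkdir -p pics; python3 - <<'E'
from workcell import *
import cv2
print(state(), hold_point_z)
for n in ["scene","side","wrist"]:
    f=grab_frame(n); cv2.imwrite(f"pics/{n}0.png",f["frame"][:,:,::-1]); print(n,f["fx"],f["fy"],f["cx"],f["cy"],f["view"])
E
```

```text
{'time_s': 0.0, 'qpos': array([-1.14631928e+00,  1.83504400e+01,  8.97069825e+01,  8.80316742e-04,
        7.20426309e+01, -1.14499764e+00]), 'qvel': array([ 0.03142084, -0.00937534, -0.0391045 ,  0.00227976,  0.06810761,
       -0.01458974]), 'effort': array([-5.01459035e-04, -4.12465632e+01, -2.31973493e+01,  7.28826877e-02,
        4.58198413e-02, -1.41870069e-04]), 'ee_pos': array([5.74494339e+02, 1.17406551e-02, 2.13128408e+02]), 'ee_rot': array([-1.79899983e+02, -2.83612235e-03,  8.99984037e+01]), 'force': array([0.87204888, 0.67356772, 0.79905735]), 'torque': array([0.00730774, 0.02661517, 0.00969024]), 'gripper_width': 91.12138758098246} -18.8
scene 373.355060818396 373.355060818396 318.45121598280986 198.13250066687155 [[-8.12457287e-01  5.83009502e-01  3.61612702e-03  4.19376441e+02]
 [ 4.34898419e-01  6.10163535e-01 -6.62241516e-01 -2.64559994e+02]
 [-3.88299526e-01 -5.36470298e-01 -7.49281721e-01  1.37287170e+03]
 [ 0.00000000e+00  0.00000000e+00  0.00000000e+00  1.00000000e+00]]
side 415.10696992612145 415.10696992612145 316.6408790517481 196.28292075217104 [[ 6.77560441e-01 -7.35466881e-01  5.61286693e-04 -3.35729120e+02]
 [-3.56931908e-01 -3.29496218e-01 -8.74089157e-01  3.25574424e+02]
 [ 6.43048569e-01  5.92047894e-01 -4.85765200e-01  8.26418264e+02]
 [ 0.00000000e+00  0.00000000e+00  0.00000000e+00  1.00000000e+00]]
wrist 315.3282519414863 315.3282519414863 320.96167917578833 198.43458815544793 [[ 9.99999605e-01 -3.80698618e-04 -8.03697301e-04 -5.73627439e+02]
 [-1.53699976e-04 -9.64124753e-01  2.65449499e-01 -2.88619530e+01]
 [-8.75920719e-04 -2.65449270e-01 -9.64124431e-01  3.90615915e+02]
 [ 0.00000000e+00  0.00000000e+00  0.00000000e+00  1.00000000e+00]]
```

View pics/scene0.png

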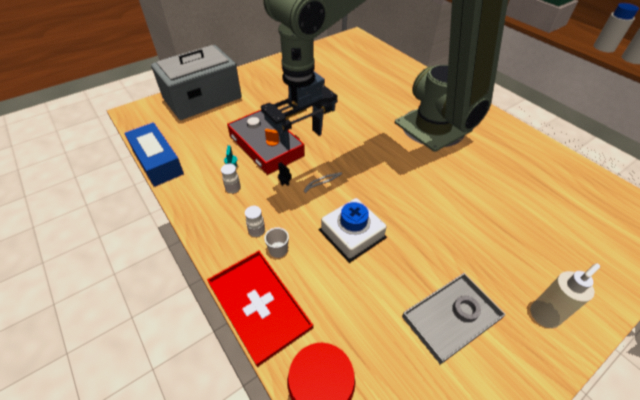

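View pics/side0.png

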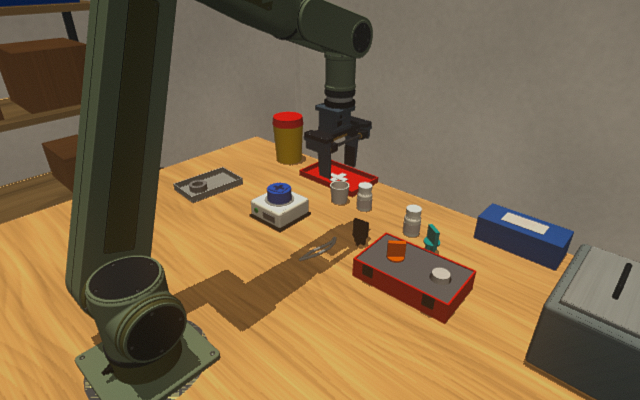

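View pics/wrist0.png

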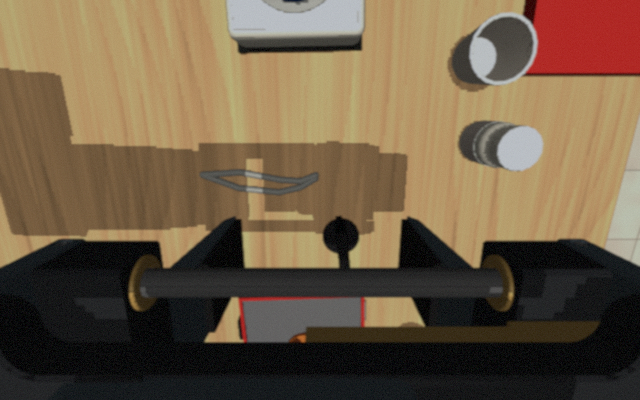

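```bash
cat > h.py <<'E'
import numpy as np, cv2
from workcell import *
def ray(f,u,v):
    V=np.array(f["view"]);R=V[:3,:3];t=V[:3,3]
    d=R.T@np.array([(u-f["cx"])/f["fx"],(v-f["cy"])/f["fy"],1]); return -R.T@t,d/np.linalg.norm(d)
def plane(f,u,v,z):
    o,d=ray(f,u,v); return o+d*(z-o[2])/d[2]
def two(a,b):
    A=np.zeros((3,3));B=np.zeros(3)
    for o,d in(a,b):
        P=np.eye(3)-np.outer(d,d);A+=P;B+=P@o
    x=np.linalg.solve(A,B); return x,[np.linalg.norm(np.cross(x-o,d)) for o,d in(a,b)]
def proj(f,p):
    V=np.array(f["view"]);q=V[:3,:3]@np.array(p)+V[:3,3]; return f["fx"]*q[0]/q[2]+f["cx"],f["fy"]*q[1]/q[2]+f["cy"]
def mask(im,kind):
    h=cv2.cvtColor(im,cv2.COLOR_RGB2HSV);r=dict(orange=((7,150,60),(20,255,255)),blue=((105,150,60),(125,255,255)))[kind]
    return cv2.inRange(h,r[0],r[1])
def blobs(m,mn=15):
    n,l,s,c=cv2.connectedComponentsWithStats(m); return [(s[i].tolist(),c[i].round(1).tolist(),l==i) for i in range(1,n) if s[i,4]>=mn]
def crop(f,u,v,r,k,name):
    im=f["frame"];u,v=int(u),int(v);u0=max(u-r,0);v0=max(v-r,0)
    c=im[v0:v+r,u0:u+r];cv2.imwrite(name,cv2.resize(c,None,fx=k,fy=k,interpolation=cv2.INTER_CUBIC)[:,:,::-1]);return u0,v0
E
python3 - <<'E'
from h import *
F={n:grab_frame(n) for n in["scene","side"]}
for n,f in F.items():
    for k in("orange","blue"):
        for s,c,_ in blobs(mask(f["frame"],k)): print(n,k,s,c)
a=crop(F["side"],400,250,50,6,"pics/a.png");b=crop(F["side"],280,195,40,7,"pics/b.png")
ims=[cv2.resize(F[n]["frame"][v-25:v+25,u-33:u+33],(396,300),interpolation=cv2.INTER_CUBIC) for n,u,v in(("scene",270,145),("scene",355,215),("side",397,250),("side",280,192))]
cv2.imwrite("pics/c.png",np.vstack([np.hstack(ims[:2]),np.hstack(ims[2:])])[:,:,::-1])
E
```

```text
scene orange [0, 0, 157, 101, 11768] [66.9, 40.7]
scene orange [505, 0, 135, 82, 3647] [587.1, 36.4]
scene orange [630, 0, 10, 3, 22] [635.3, 0.7]
scene orange [331, 31, 84, 60, 1519] [375.0, 54.4]
scene orange [313, 39, 108, 70, 1153] [374.5, 77.5]
scene orange [237, 54, 52, 52, 1369] [264.3, 82.9]
scene orange [239, 61, 401, 225, 16692] [413.6, 183.4]
scene orange [148, 94, 132, 83, 1890] [208.0, 124.1]
scene orange [278, 103, 10, 5, 21] [282.0, 105.2]
scene orange [113, 106, 30, 24, 437] [126.3, 118.1]
scene orange [137, 107, 11, 16, 63] [142.6, 115.5]
scene orange [286, 106, 26, 15, 96] [298.4, 113.6]
scene orange [473, 106, 167, 131, 4368] [572.4, 174.6]
scene orange [283, 108, 8, 4, 18] [286.6, 109.7]
scene orange [516, 120, 11, 8, 21] [520.7, 123.5]
scene orange [265, 129, 14, 17, 208] [271.6, 136.6]
scene orange [521, 134, 11, 7, 18] [525.5, 136.8]
scene orange [536, 134, 11, 8, 23] [541.0, 137.7]
scene orange [171, 143, 6, 6, 16] [173.5, 145.5]
scene orange [200, 145, 21, 33, 105] [211.3, 162.1]
scene orange [131, 151, 11, 17, 28] [135.8, 159.1]
scene orange [193, 153, 8, 12
[... 2615 characters left out ...]
 [353.9, 216.2]
side orange [0, 38, 86, 76, 5093] [42.5, 73.3]
side orange [0, 111, 4, 10, 20] [0.8, 115.8]
side orange [274, 125, 29, 4, 33] [288.6, 127.3]
side orange [151, 128, 445, 272, 61084] [339.6, 292.8]
side orange [43, 135, 35, 57, 1171] [62.4, 158.8]
side orange [335, 134, 12, 5, 17] [340.8, 135.9]
side orange [0, 199, 102, 201, 13960] [40.0, 310.5]
side orange [362, 264, 12, 15, 30] [366.2, 272.8]
side orange [326, 355, 19, 15, 35] [334.5, 361.3]
side orange [184, 374, 49, 26, 543] [205.3, 390.5]
side orange [178, 396, 7, 4, 18] [180.6, 397.9]
side blue [0, 0, 79, 6, 298] [31.6, 1.6]
side blue [268, 183, 23, 11, 135] [278.9, 188.2]
side blue [479, 204, 94, 43, 987] [529.5, 226.1]
```

View pics/c.png

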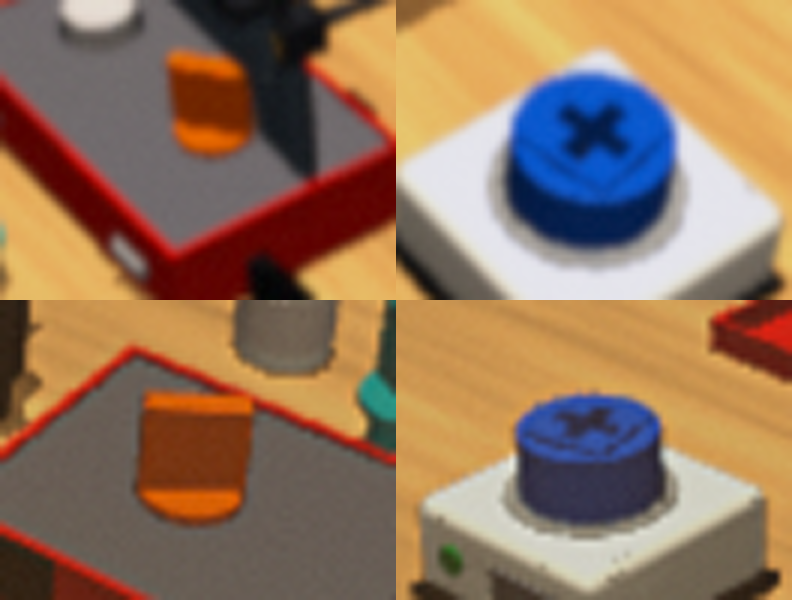

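Key-shaped candidates: orange (scene 272,137; side 397,250), teal (scene 231,157), black (scene 285,175). The crop confirms the orange one standing in the case's insert; that is the one meant.

```bash
python3 - <<'E'
from h import *
F={n:grab_frame(n) for n in["scene","side"]}
P=lambda n,u,v,z:plane(F[n],u,v,z).round(1)
print("sock",P("scene",354.8,212.2,100),P("side",278.8,187.8,100),two(ray(F["scene"],354.8,212.2),ray(F["side"],278.8,187.8)))
c=lambda x,y:(364+x/6,225+(y-300)/6)
for q in((145,400),(253,407),(199,403)): print("bar",P("side",*c(*q),99))
print("barscene",P("scene",270-33+206/6-.0,120+64/6,99))
# slot arms in scene crop
s=lambda x,y:(322+(x-396)/6,190+y/6)
for q in((568,110),(620,155),(567,152),(620,110)): print("arm",P("scene",*s(*q),100))
E
```

```text
sock [550.6 209.7 100. ] [549.6 205.2 100. ] (array([550.63454933, 208.05677793,  98.53909345]), [np.float64(1.1206061640253064), np.float64(1.1206061640253897)])
bar [ 540.4 -195.2   99. ]
bar [ 566. -230.   99.]
bar [ 553.5 -212.5   99. ]
barscene [ 553.5 -207.4   99. ]
arm [551.1 193.2 100. ]
arm [548.8 225.8 100. ]
arm [566.3 211.3 100. ]
arm [532.6 206.4 100. ]
```

```bash
python3 -m creep '[[0,-42,-4,0,0,0,0],[0,-42,-4,5,0,0,0],[0,-42,-4,10,0,0,0],[0,-42,-4,15,0,0,0],[0,-42,-5,14,0,0,0]]' 30; python3 -m creep '[[0,0,0,0,0,0,-9.1],[0,0,0,0,0,0,-9.1],[0,0,0,0,0,0,-9.1],[0,0,0,0,0,0,-9.1],[0,0,0,0,0,0,0]]'; python3 - <<'E'
from h import *
f=grab_frame("wrist");cv2.imwrite("pics/w1.png",f["frame"][:,:,::-1]);s=state();print(s["ee_pos"],s["ee_rot"],s["qpos"])
g=grab_frame("side");crop(g,400,250,50,8,"pics/s1.png")
E
```

```text
time_s: 0.98
ee_pos: [553.9, -211.3, 169.6]
ee_rot: [180.0, 0.0, 90.0]
force: [-0.1, 0.1, -0.0]
gripper_width: 91.4
time_s: 1.6
ee_pos: [554.0, -210.0, 170.0]
ee_rot: [180.0, 0.0, 126.3]
force: [0.1, -0.4, -0.2]
gripper_width: 91.4
[ 554.01990379 -210.00320473  169.94172566] [1.79994335e+02 4.84708456e-04 1.26240413e+02] [-2.18741375e+01  2.15914503e+01  9.12308112e+01  4.94127674e-03
  6.71743345e+01 -5.81164671e+01]
```

View pics/w1.png

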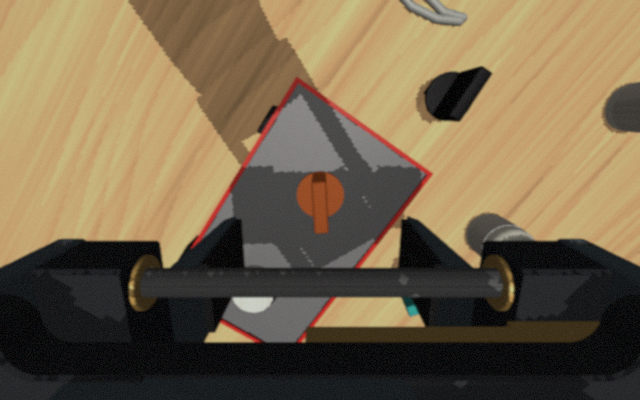

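The key is between the fingers: flange around (320,194), bar top to about (320,233).

```bash
python3 - <<'E'
from h import *
f=grab_frame("wrist")
h=cv2.cvtColor(f["frame"],cv2.COLOR_RGB2HSV)
roi=(slice(160,250),slice(280,365))
print(h[205,319],h[195,300],h[215,320],h[228,321],h[178,320])
cv2.imwrite("pics/w2.png",cv2.resize(f["frame"][160:250,280:365],None,fx=6,fy=6,interpolation=cv2.INTER_CUBIC)[:,:,::-1])
m=np.zeros(h.shape[:2],np.uint8);m[roi]=cv2.inRange(h,(4,140,40),(20,255,255))[roi]
# flange circle: use pts at left/right of outline rows above 215
ys,xs=np.nonzero(m);P=[]
for y in range(ys.min(),ys.max()+1):
    r=xs[ys==y];print(y,r.min(),r.max(),end='; ')
E
```

```text
[ 11 196 148] [ 11 195 150] [ 10 186 151] [ 11 197 144] [ 10 187  83]
172 317 322; 173 311 329; 174 309 331; 175 307 332; 176 306 334; 177 304 335; 178 303 336; 179 302 337; 180 302 338; 181 301 339; 182 300 339; 183 300 340; 184 299 340; 185 299 341; 186 299 341; 187 298 342; 188 298 342; 189 297 342; 190 297 342; 191 297 342; 192 297 343; 193 297 343; 194 297 343; 195 297 343; 196 297 343; 197 297 343; 198 297 342; 199 297 342; 200 298 342; 201 298 342; 202 298 342; 203 299 341; 204 299 341; 205 300 340; 206 300 340; 207 301 339; 208 301 338; 209 302 338; 210 303 337; 211 304 335; 212 305 334; 213 307 333; 214 308 332; 215 311 330; 216 313 328; 217 314 327; 218 314 327; 219 314 327; 220 314 327; 221 314 327; 222 314 327; 223 314 327; 224 314 327; 225 314 327; 226 314 327; 227 314 327; 228 314 327; 229 314 327; 230 314 327; 231 315 327; 232 315 326; 233 316 319;
```

View pics/w2.png

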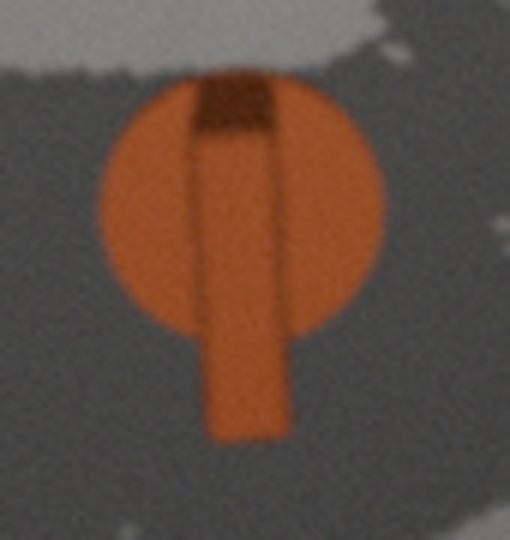

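```bash
python3 - <<'E'
from h import *
f=grab_frame("wrist");s=state()
c=lambda x,y:(280+x/6-.4,160+y/6-.4)
a=plane(f,*c(233.5,132),99);b=plane(f,*c(249.5,439),99);print(a,b,(a+b)/2,np.linalg.norm(a-b),np.degrees(np.arctan2(*(a-b)[1::-1])))
# flange
P=[plane(f,u,v,57)[:2] for u,v in((297,194),(343,194),(302,179.5),(337.5,179.5),(301.5,208),(338.5,208),(319.5,172))]
P=np.array(P);A=np.c_[2*P,np.ones(len(P))];x=np.linalg.lstsq(A,(P**2).sum(1),rcond=None)[0];print("flange",x[:2],np.sqrt(x[2]+x[:2]@x[:2]))
print(s["ee_pos"],s["ee_rot"])
E
```

```text
[ 538.70411342 -192.61412523   99.        ] [ 565.74820914 -225.93345094   99.        ] [ 552.22616128 -209.27378808   99.        ] 42.91340791763449 129.06499329595232
flange [ 552.37955521 -209.50507332] 21.58630062603937
[ 554.02736597 -209.9921287   169.9809986 ] [1.79995539e+02 5.03678111e-03 1.26312916e+02]
```

```bash
python3 -m creep '[[0,0,0,0,0,0,-2.7],[0,1.5,-0.9,30,0,0,0],[0,0,0,30,0,0,0],[0,0,0,25,0,0,0],[0,0,0,21,0,0,0]]' 45; python3 -m creep '[[0,0,0,0,0,0,0],[0.5,0,0,0,0,0,0],[0.8,0,0,0,0,0,0],[1,0,0,0,0,0,0],[1,0,0,0,0,0,0]]'; python3 -m creep '[[1,0,0,0,0,0,0],[1,0,0,0,0,0,0],[1,0,0,0,0,0,0]]'
```

```text
time_s: 2.42
ee_pos: [552.2, -209.3, 63.0]
ee_rot: [-180.0, -0.0, 129.0]
force: [0.2, 0.1, -0.3]
gripper_width: 91.6
time_s: 3.05
ee_pos: [552.6, -209.5, 64.4]
ee_rot: [180.0, 0.0, 129.1]
force: [-0.2, -0.8, -0.1]
gripper_width: 54.4
time_s: 3.42
ee_pos: [552.4, -209.4, 63.9]
ee_rot: [180.0, -0.0, 129.1]
force: [0.8, 0.3, 0.7]
gripper_width: 24.2
```

```bash
python3 -m creep '[[1,0,0,0,0,0,0],[1,0,0,0,0,0,0],[1,0,0,0,0,0,0],[1,0,0,0,0,0,0]]';python3 -m creep '[[1,0,0,-20,0,0,0],[1,0,0,-30,0,0,0],[1,0,0,-30,0,0,0],[1,0,0,-40,0,0,0],[1,0,0,0,0,0,0]]'; python3 - <<'E'
from h import *
f=grab_frame("side");s=state();print(s["ee_pos"],s["ee_rot"],s["force"],s["gripper_width"])
cv2.imwrite("pics/s2.png",f["frame"][:,:,::-1])
E
```

```text
time_s: 3.92
ee_pos: [552.4, -209.4, 63.9]
ee_rot: [180.0, 0.0, 129.1]
force: [-0.1, -0.9, -0.6]
gripper_width: 11.7
time_s: 4.55
ee_pos: [554.2, -210.1, 187.2]
ee_rot: [179.8, 0.4, 129.1]
force: [0.3, -0.4, -1.5]
gripper_width: 11.5
[ 552.84120781 -209.57701879  184.98941257] [1.79925638e+02 1.28097460e-01 1.29100641e+02] [-0.13920374 -0.27628767 -1.35250977] 11.98445482609188
```

View pics/s2.png

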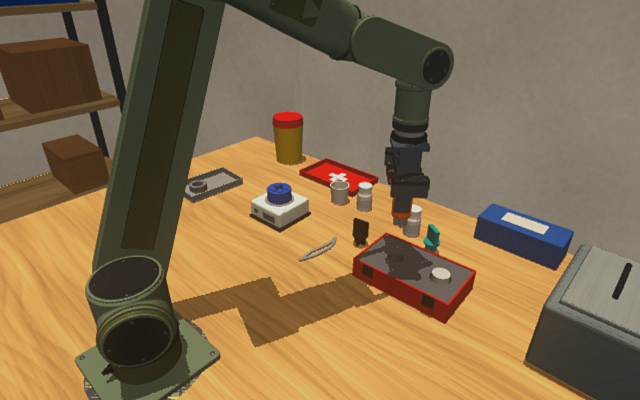

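```bash
python3 -m creep '[[1,0,0,0,0,0,8.3],[1,0,0,0,0,0,8.3],[1,0,0,0,0,0,8.3],[1,0,0,0,0,0,8.2],[1,20,2,0,0,0,0]]'; python3 -m creep '[[1,40,4,0,0,0,0],[1,45,4.5,0,0,0,0],[1,45,4.5,0,0,0,0],[1,45,4.5,0,0,0,0],[1,45,4.5,0,0,0,0]]';python3 -m creep '[[1,45,4.5,0,0,0,0],[1,30,3,0,0,0,0],[1,0,0,0,0,0,0],[1,0,0,0,0,0,0],[1,0,0,0,0,0,0]]'; python3 - <<'E'
from h import *
f=grab_frame("wrist");s=state();print(s["ee_pos"],s["ee_rot"],s["force"],s["gripper_width"])
cv2.imwrite("pics/w3.png",f["frame"][:,:,::-1])
E
```

```text
time_s: 5.22
ee_pos: [551.3, -189.1, 182.0]
ee_rot: [-179.8, -0.1, 96.0]
force: [0.1, 0.3, -0.7]
gripper_width: 11.7
time_s: 5.85
ee_pos: [549.8, 34.5, 183.0]
ee_rot: [-179.9, -0.0, 96.2]
force: [0.2, 0.0, -0.8]
gripper_width: 11.9
time_s: 6.48
ee_pos: [550.5, 106.5, 183.7]
ee_rot: [-180.0, 0.0, 96.0]
force: [0.2, -0.4, -1.6]
gripper_width: 11.8
[550.61879182 106.34423683 183.85247593] [-1.79985411e+02  9.65332357e-03  9.59539946e+01] [-0.29402873  0.24620889  0.05158064] 11.771412918762604
```

View pics/w3.png

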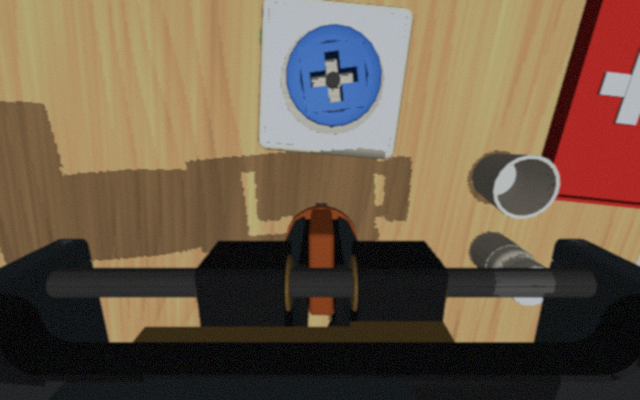

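```bash
python3 - <<'E'
from h import *
f=grab_frame("wrist");s=state()
a=cv2.resize(f["frame"][15:135,275:395],(600,600),interpolation=cv2.INTER_CUBIC);cv2.imwrite("pics/w4.png",a[:,:,::-1])
a=cv2.resize(f["frame"][195:335,250:390],(600,600),interpolation=cv2.INTER_CUBIC);a=cv2.convertScaleAbs(a,alpha=1.8);cv2.imwrite("pics/w5.png",a[:,:,::-1])
E
```

```text
(no output)
```

View pics/w4.png

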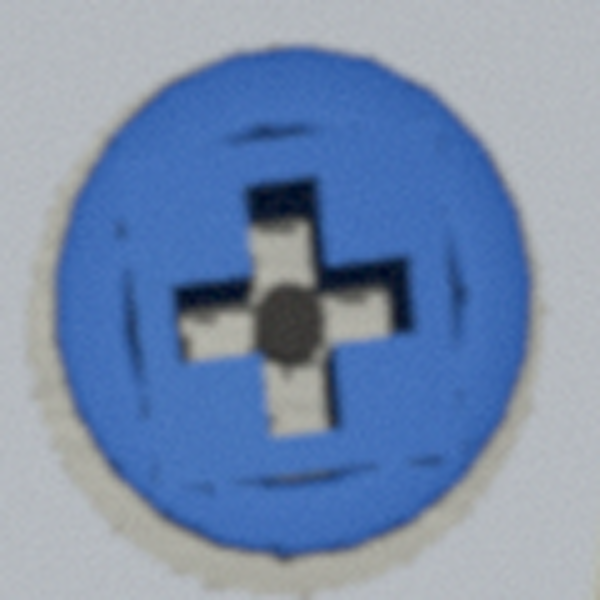

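View pics/w5.png

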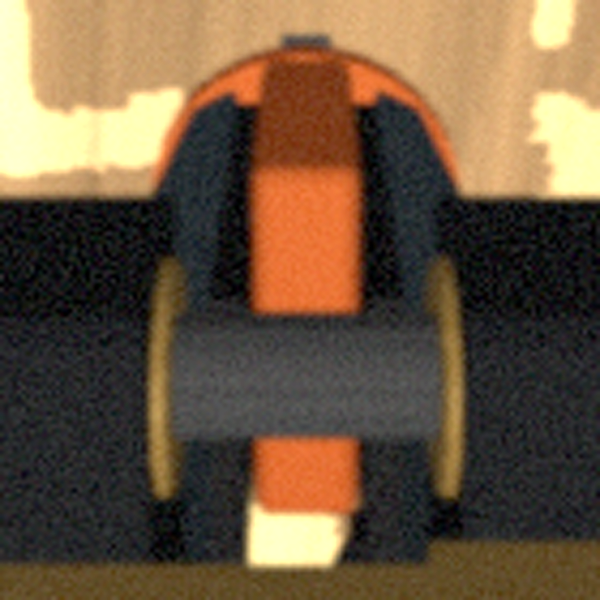

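```bash
python3 - <<'E'
from h import *
f=grab_frame("wrist");s=state()
c=lambda p:plane(f,275+p[0]/5-.4,15+p[1]/5-.4,100)[:2]
pts=dict(t=((247,187),(316,178)),b=((270,437),(340,428)),l=((173,290),(184,362)),r=((410,258),(413,330)))
E={k:(c(v[0])+c(v[1]))/2 for k,v in pts.items()};print(E)
print("ctrs",(E['t']+E['b'])/2,(E['l']+E['r'])/2)
a=lambda d:np.degrees(np.arctan2(d[1],d[0]))
print("ang",a(E['t']-E['b']),a(E['r']-E['l']),np.linalg.norm(E['t']-E['b']),np.linalg.norm(E['r']-E['l']))
for i,j in(((247,187),(270,437)),((316,178),(340,428)),((173,290),(410,258)),((184,362),(413,330))): print("edge",a(c(i)-c(j)))
print("black plunger z82",plane(f,275+289/5-.4,15+324/5-.4,82))
h=cv2.inRange(cv2.cvtColor(f["frame"],cv2.COLOR_RGB2HSV),(100,120,60),(125,255,255));h[140:]=0
ct=max(cv2.findContours(h,cv2.RETR_EXTERNAL,cv2.CHAIN_APPROX_NONE)[0],key=cv2.contourArea)[:,0]
P=np.array([plane(f,u,v,100)[:2] for u,v in ct]);A=np.c_[2*P,np.ones(len(P))];x=np.linalg.lstsq(A,(P**2).sum(1),rcond=None)[0];print("collar",x[:2],np.sqrt(x[2]+x[:2]@x[:2]))
z=s["ee_pos"][2]+35.1
k=140/600
d=lambda x,y:plane(f,250+x*k-.4,195+y*k-.4,z)[:2]
p=(d(250,168)+d(360,168))/2;q=(d(258,510)+d(358,510))/2
print("bar",p,q,(p+q)/2,a(p-q),np.linalg.norm(p-q),"w",np.linalg.norm(d(250,168)-d(360,168)),"z",z); print(s["ee_pos"],s["ee_rot"])
# black? flange extremes
zf=s["ee_pos"][2]-6.9
e=lambda x,y:plane(f,250+x*k-.4,195+y*k-.4,zf)[:2]
P=np.array([e(*t) for t in((157,190),(460,185),(310,48),(190,100),(425,95),(240,62),(380,62))])
A=np.c_[2*P,np.ones(len(P))];x=np.linalg.lstsq(A,(P**2).sum(1),rcond=None)[0];print("flange",x[:2],np.sqrt(x[2]+x[:2]@x[:2]))
E
```

```text
{'t': array([545.1255524 , 225.37400301]), 'b': array([552.68554346, 190.51926039]), 'l': array([531.8264464, 203.8522108]), 'r': array([566.37697351, 212.00382249])}
ctrs [548.90554793 207.9466317 ] [549.10170996 207.92801665]
ang 102.23788752003547 13.27520337437217 35.66520080724581 35.49912247763349
edge 101.78175074574672
edge 102.6945033314364
edge -166.8889209051806
edge -166.5569503115395
black plunger z82 [548.91227343 207.61301538  82.        ]
collar [548.67142663 207.79677407] 35.17808683886444
bar [547.66697624 127.71853049] [552.3711017   85.67092412] [550.01903897 106.6947273 ] 96.38348858647913 42.309927886467435 w 11.798669830600033 z 219.05379539116424
[550.74899664 106.42733471 183.95379539] [-1.79997964e+02  6.39645299e-04  9.59400914e+01]
flange [550.34316003 107.47298269] 21.4253420659969
```

```bash
python3 -m creep '[[1,0,0,0,0,0,-6.6],[1,33,6.9,0,0,0,0],[1,33,6.9,0,0,0,0],[1,32.8,6.9,0,0,0,0],[1,0,0,0,0,0,0]]';python3 -m creep '[[1,0,0,10,0,0,0],[1,0,0,10,0,0,0],[1,0,0,8,0,0,0],[1,0,0,0,0,0,0],[1,0,0,0,0,0,0]]'; python3 - <<'E'
from h import *
s=state();print(s["ee_pos"],s["ee_rot"],s["force"],s["gripper_width"])
ims=[]
for n in("scene","side"):
    f=grab_frame(n);u,v=map(int,proj(f,(549,208,115)));ims.append(cv2.resize(f["frame"][v-30:v+30,u-30:u+30],(400,400),interpolation=cv2.INTER_CUBIC))
cv2.imwrite("pics/i1.png",np.hstack(ims)[:,:,::-1])
E
```

```text
time_s: 7.25
ee_pos: [549.5, 209.5, 183.9]
ee_rot: [180.0, -0.0, 102.7]
force: [-0.6, -0.4, -0.8]
gripper_width: 12.1
time_s: 7.88
ee_pos: [549.7, 208.0, 156.1]
ee_rot: [180.0, -0.0, 102.6]
force: [0.3, 0.3, -1.3]
gripper_width: 11.9
[549.66601891 207.95453908 156.10917862] [ 1.79973601e+02 -2.43462091e-04  1.02582497e+02] [ 0.30661539  0.34910972 -1.32967728] 11.85591332828247
```

View pics/i1.png

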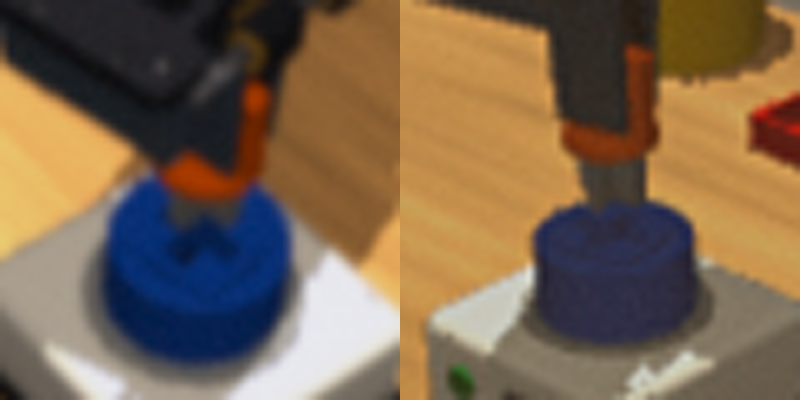

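```bash
python3 -m creep '[[1,0,0,8,0,0,0],[1,0,0,4,0,0,0],[1,0,0,2,0,0,0],[1,0,0,0,0,0,0]]'; python3 -m creep '[[1,0,0,3,0,0,0],[1,0,0,3,0,0,0],[1,0,0,0,0,0,0]]'; python3 - <<'E'
from h import *
s=state();print(s["ee_pos"],s["ee_rot"],s["force"],s["torque"])
E
```

```text
time_s: 8.48
ee_pos: [549.4, 208.1, 141.7]
ee_rot: [-180.0, 0.0, 102.6]
force: [0.2, 0.2, -0.8]
gripper_width: 11.8
time_s: 8.85
ee_pos: [549.3, 208.0, 135.6]
ee_rot: [-180.0, 0.0, 102.6]
force: [-0.2, -0.3, -1.1]
gripper_width: 11.8
[549.25122584 208.0325721  135.6492475 ] [-1.79969627e+02  5.11830234e-03  1.02598508e+02] [-0.16154479 -0.32828534 -1.12470361] [0.05690608 0.0151657  0.04400924]
```

```bash
python3 -m creep '[[1,0,0,4,0,0,0],[1,0,0,4,0,0,0],[1,0,0,0,0,0,0]]'; python3 -m creep '[[1,0,0,4,0,0,0],[1,0,0,4,0,0,0],[1,0,0,0,0,0,0]]' ; python3 -m creep '[[1,0,0,3,0,0,0],[1,0,0,2,0,0,0],[1,0,0,0,0,0,0]]' 55; python3 - <<'E'
from h import *
s=state();print(s["ee_pos"],s["ee_rot"],s["force"],s["torque"])
E
```

```text
time_s: 9.22
ee_pos: [549.1, 208.0, 127.5]
ee_rot: [-179.9, 0.0, 102.6]
force: [-0.5, 0.1, -1.7]
gripper_width: 11.7
time_s: 9.6
ee_pos: [549.8, 208.2, 120.4]
ee_rot: [179.9, -0.0, 102.6]
force: [-0.2, -0.9, 4.5]
gripper_width: 11.9
time_s: 9.98
ee_pos: [549.8, 208.2, 115.4]
ee_rot: [179.9, -0.0, 102.6]
force: [-1.0, -0.2, 5.9]
gripper_width: 11.8
[549.77114318 208.2165715  115.43685167] [ 1.79931588e+02 -5.59400764e-03  1.02600789e+02] [-0.95365048 -0.19368105  5.93526912] [-0.06785498  0.17422264 -0.01412894]
```

```bash
python3 -m creep '[[1,0,0,2,0,0,0],[1,0,0,0,0,0,0]]'; python3 -m creep '[[1,0,0,1.5,0,0,0],[1,0,0,0,0,0,0]]'; python3 -m creep '[[1,0,0,1,0,0,0],[1,0,0,0,0,0,0],[1,0,0,0,0,0,0]]'
```

```text
time_s: 10.22
ee_pos: [549.8, 208.2, 113.6]
ee_rot: [179.9, -0.0, 102.6]
force: [-0.2, -0.2, 6.4]
gripper_width: 11.4
time_s: 10.48
ee_pos: [549.8, 208.2, 112.2]
ee_rot: [179.9, -0.0, 102.6]
force: [-1.0, -0.4, 7.7]
gripper_width: 11.4
time_s: 10.85
ee_pos: [549.8, 208.3, 111.9]
ee_rot: [179.9, -0.0, 102.6]
force: [-1.2, -1.1, 10.2]
gripper_width: 11.8
```

```bash
python3 -m creep '[[1,0,0,0.8,0,0,0],[1,0,0,0,0,0,0],[1,0,0,0,0,0,0]]'; python3 - <<'E'
from h import *
s=state();print(s["ee_pos"],s["ee_rot"],s["force"],s["torque"],s["gripper_width"])
ims=[]
for n in("scene","side"):
    f=grab_frame(n);u,v=map(int,proj(f,(549,208,115)));ims.append(cv2.resize(f["frame"][v-30:v+30,u-30:u+30],(400,400),interpolation=cv2.INTER_CUBIC))
cv2.imwrite("pics/i2.png",np.hstack(ims)[:,:,::-1])
cv2.imwrite("pics/w6.png",grab_frame("wrist")["frame"][:,:,::-1])
E
```

```text
time_s: 11.22
ee_pos: [549.8, 208.2, 111.9]
ee_rot: [179.9, -0.0, 102.6]
force: [-3.0, -1.7, 14.4]
gripper_width: 11.4
[549.78910273 208.24177412 111.91129056] [ 1.79880319e+02 -1.37550304e-02  1.02599420e+02] [-3.00007852 -1.66228967 14.40875357] [-0.25913739  0.75186541 -0.02406509] 11.371711945880843
```

View pics/i2.png

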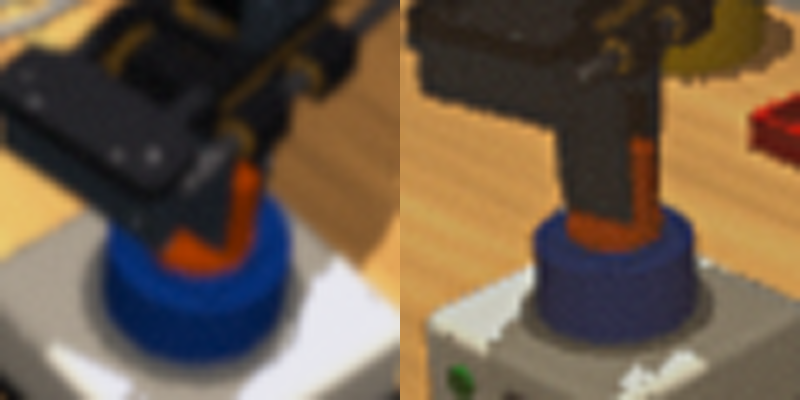

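View pics/w6.png

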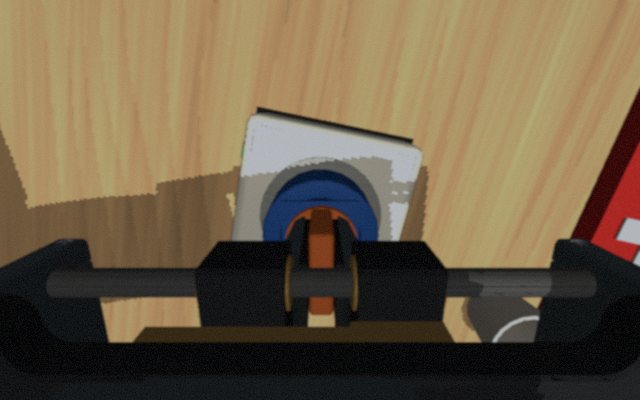

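The flange sits flush on the collar in both views. Pushing further raised the force to 14 N with no more travel.

```bash
python3 -m creep '[[1,0,0,0,0,0,0],[1,0,0,0,0,0,0],[1,0,0,0,0,0,0],[1,0,0,0,0,0,0]]'; python3 -c "
from workcell import *
print(job_done())"
```

```text
time_s: 11.88
ee_pos: [549.8, 208.2, 111.9]
ee_rot: [179.9, -0.0, 102.6]
force: [-2.8, -1.6, 13.8]
gripper_width: 11.8
the job is handed in; nothing more can be done
None
```

I lifted the orange key out of its pocket and turned it to match the slot in the blue collar. I pressed it home against the spring and handed the job in at 11.9 s, still gripping the bar. No verdict was reported.

**Last checks:**
- **Seating:** the tool stopped moving down at z = 111.9 mm, which is the height expected for a flush flange. The upward force rose to about 14 N with no further travel, and both the scene and side views show the flange on the collar.
- **Grip:** the opening is 11.8 mm on the 12 mm bar, and the tool is within about 0.1° of vertical.
- **Alignment:** the slot arms measured 102–103.5° and the tool finished at 102.6°. The ribs slid in without any resistance until the stem met the plunger.

**Less certain:**
- **Slot position:** the scene and side cameras' estimates of the slot centre differed by about 4 mm, so I used the wrist camera's measurement.
- **Sideways load:** about 3 N remained on the tool at the end.
- **Bystanders:** I did not measure their positions afterwards. Travel moves stayed above them, and I felt no contact before the stem met the plunger.

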